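Dock the kitting tray on its twin pins and sort the fasteners into it

ROBOT

A 6-joint arm with a two-finger parallel gripper is mounted at the origin on the work surface; the furniture and walls round the work are solid. World frame = base frame: x ahead of the robot, y to its left, z up, the work surface at z = 0. Lengths are in m, angles in rad, forces in N, time in s.
With the tool pointing down it reaches from about 0.275 to 0.725 m from the base axis. Payload 5.6 kg.
Tool frame: the origin (TCP) lies on the mounting face of the last link; the fingertips stand 173 mm ahead of it and the grasp point (between the pads) lies robot.hold_point_z ahead of it (robot.hold_point_z is the distance from the TCP to the grasp point, in m); z points along the fingers, y is the direction in which the jaws open and shut (so a half turn about z gives the same grasp; the last joint's range is limited). The gripper opens to 85 mm and grips with 20 to 120 N. Pads are 22 mm wide; open, the fingers measure 114 mm over their backs; the gripper's body (76 mm by 85 mm) begins 54 mm behind the grasp point. The pads swing forward as they close: fully open they stand 13 mm farther back than shut.
Start: joints at [-1.059, 0.255, 0.108, 0, -1.424, -0.285], TCP at [0.124, -0.536, 0.405] pointing down, gripper open.
Joint ranges: [-2.95, 2.95], [-1.21, 1.97], [-1.09, 1.5], [-2.87, 1.71], [-2.94, -0.07], [-3.05, 3.05]. Speed limits (rad/s): [2.57, 2.57, 3.14, 3.14, 3.14, 3.14].

INTERFACE

Orientations are given as a unit quaternion [w, x, y, z].
In Python, from cell import robot gives the robot as it stands. Calls block until the motion is done:
- robot.move_pose(position, orientation): joint-space move of the TCP to a pose.
- robot.line_to(position, rot=None, rate=0.15): straight line of the TCP; rot=None keeps the orientation; rate is the mean speed in m/s.
- robot.goto_joints(angles): joint-space move.
- robot.grip(opening): finger opening in m; the grip force is fixed at half the most; returns when the fingers have stopped.
- robot.wait(seconds).
- robot.solve_ik(position, orientation): joint angles nearest the present ones, or None.
- robot.get_image(name): name is "scene" or "top" or "wrist"; returns a dict with "pixels" (420x560x3 uint8, blue, green, red), "depth" (420x560 float32, m along the optical axis (not along the pixel's ray), 0 where there is no reading), "intrinsics" (3x3 intrinsics, pixels), "T" (4x4, takes a point from camera to world coordinates); the wrist camera has in their place "mount" (4x4, takes a point from camera to tool coordinates, whose origin is the TCP and whose axes are the flange's). Camera axes: x right, y down, z forward; pixel columns grow to the right and rows downward; lengths in m; the calibration is good to about 2 mm. A picture is of the moment at which its call begins: read the wrist's pose just before it.
A pose or a line that the arm cannot do raises robot.IKError and nothing moves.
- robot.close_job(): hands the job in, once; it reports no verdict.
Readings, each from a call of its own:
- robot.read_clock(): time.
- robot.read_joint_pos(): joint angles.
- robot.read_qvel(): joint speeds.
- robot.read_effort(): joint torques, N m.
- robot.read_tool_pos(): TCP position.
- robot.read_tcp_rot(): TCP orientation.
- robot.read_force(): force on the tool from outside, world axes, zero at the start.
- robot.read_ft_torque(): the same for the moment, N m.
- robot.read_gripper_width(): finger opening in m.
Only numpy, scipy, OpenCV 4.12 (cv2) and the standard library are available. Lean on these libraries where they do the work, as an engineer would, in place of code of your own. Each camera call takes 0.05 s, during which the arm holds its last target.

TASK

Slide the empty grey kitting tray along the bench, without lifting it, so that both holes in its end plate go onto the two pins of the blue docking bracket and the plate sits flush against the bracket. Then put the two black socket screws in the tray's blue-floored compartment and the black T-nut in the yellow-floored one. Leave the coupler, the grease bottle and the hex key where they are, and leave the tray docked.

Things in the scene. Friction and masses are not known exactly. Their poses are not given: they have to be found in the camera images.
- tray: Loose grey open tray flat on the bench, 132 (x) x 136 (y) x 28 mm high, 0.5 to 0.8 kg; slides under a few newtons. Origin: centre of its underside. Nose with the two-hole end plate at +y; closed rear wall at y -68. Two compartments side by side, each 60 (x) x 88 mm (y -64 to +24), parted by a wall at x = 0: blue floor at +x, yellow at -x. Walls 4 mm, floor 3 mm thick.
- end_plate (a point): Middle of the outer face of the tray's upright aluminium end plate (tray frame x 0, y +68, z +18 mm; axes as the tray). Plate 6 mm thick, 36 mm high, with two through holes of 15 mm diameter at x = -45 and +45 mm, 18 mm above the bench. Behind it a gap of 34 mm for the pins.
- cross_wall (a point): Top middle of the tray's cross wall between pin gap and compartments (tray frame x 0, y +26, z +28 mm; axes as the tray); the wall spans y +24 to +28 mm. Fingers let down into the compartments can push the tray along by this wall, or sideways by the side walls, without gripping.
- blue_bin (a point): Centre of the blue compartment's floor (tray frame x +32, y -20, z +3 mm); axes as the tray. The screws belong here.
- yellow_bin (a point): Centre of the yellow compartment's floor (tray frame x -32, y -20, z +3 mm); axes as the tray. The T-nut belongs here.
- dock: Fixed blue angle bracket, 140 mm wide (x), 44 mm high, foot behind (+y). Origin: on the bench below the middle of its front face, which looks to its -y; z up. A docked tray has its axes parallel to these and its origin at x 0, y -68 mm. At the start the tray's nose faces it, 15 to 50 mm short of the pin tips, a little to one side and turned.
- pin_tips (a point): Midway between the tips of the bracket's two level steel pins (dock frame x 0, y -30, z +18 mm; axes as the dock). Pins at x = -45 and +45 mm, 10 mm diameter, 30 mm long, pointing to -y; the last 10 mm taper to 4 mm.
- bolt_m12_b_mid (a point): Mid-height (28.5 mm above its foot) of a black socket-head screw, 57 mm tall, standing upright on its head: head 18 mm diameter and about 12 mm high below, shank 12 mm above (it feels slightly conical to the fingers). 60 g. z along the screw. It may stand or lie in its compartment.
- bolt_m12_c_mid (a point): The same point of a second, identical black socket-head screw.
- t_nut_1_mid (a point): Mid-height (10 mm above the bench) of a black T-nut, 32 (its x) x 28 (its y) x 20 mm high; the upper 10 mm is a ridge 16 mm wide in y. 70 g. z up.
- coupler_1_mid (a point): Mid-height (32.5 mm) of a bystander: silver and brass hydraulic coupler, 25 mm diameter, 65 mm tall, standing upright near the parts. Leave it alone.
- grease_pot: Bystander: small white grease bottle with red cap, 44 mm diameter, 90 mm tall, standing; origin at the centre of its underside. Leave it alone.
- hexkey_8: Bystander: black hex key lying flat, 49 (x) x 164 (y) x 8 mm; origin at the centre of its underside. Leave it alone.

How it is judged:
On the way:
1. the still empty tray is docked: both pins in its holes, end plate flush on the bracket (x of tray in the frame of dock between -0.005 and 0.005 m and y of tray in the frame of dock between -0.072 and -0.064 m and angle between the y axis of tray and the y axis of dock, either way round below 0.05 rad and height (world z) of tray below 0.005 m and angle between tray's own z axis and vertical below 0.06 rad and horizontal distance between each of bolt_m12_b_mid, bolt_m12_c_mid, t_nut_1_mid and tray above 0.085 m), for 0.2 s.
At the end, for the whole second after the job is handed in: The tray is docked (end plate within 4 mm of the bracket's face, within 5 mm sideways and 0.05 rad of square, flat on the bench), both screws have their middles inside the blue compartment and the T-nut has its middle inside the yellow one, below 45 mm above the tray's underside, all at rest (x of tray in the frame of dock between -0.005 and 0.005 m and y of tray in the frame of dock between -0.072 and -0.064 m and angle between the y axis of tray and the y axis of dock, either way round below 0.05 rad and height (world z) of tray below 0.005 m and angle between tray's own z axis and vertical below 0.06 rad and x of bolt_m12_b_mid in the frame of tray between 0.002 and 0.062 m and y of bolt_m12_b_mid in the frame of tray between -0.064 and 0.024 m and z of each of bolt_m12_b_mid, bolt_m12_c_mid, t_nut_1_mid in the frame of tray below 0.045 m and linear speed of each of bolt_m12_b, bolt_m12_c, t_nut_1, tray below 0.02 m/s and x of bolt_m12_c_mid in the frame of tray between 0.002 and 0.062 m and y of bolt_m12_c_mid in the frame of tray between -0.064 and 0.024 m and x of t_nut_1_mid in the frame of tray between -0.062 and -0.002 m and y of t_nut_1_mid in the frame of tray between -0.064 and 0.024 m); the robot touches nothing.
It fails at once if the tray is lifted off the bench (more than 15 mm) or tipped (more than 0.25 rad) (height (world z) of tray above 0.015 m or angle between tray's own z axis and vertical above 0.25 rad).
It fails at once if the coupler, grease bottle or hex key is moved more than 25 mm (distance of any of coupler_1_mid, grease_pot, hexkey_8 from where it was at the start of the episode above 0.025 m).
It also fails if it takes over 72 s, if anything falls off the work surface, if the arm or the gripper's body presses on something with over 40 N, if the wrist force passes 120 N, or if a joint passes its speed limit or range.

## Working session

There is one attempt and no reset: what is moved stays moved. The work goes in short steps, each a Python script; the robot and the scene stay as the last script left them, time stands still between calls to the robot, and variables do not carry over. Pictures are saved under pics/ and viewed, and the job is handed in when it is done.

```bash
ls; mkdir -p pics; python3 - <<'E'
from cell import robot
import cv2,numpy as np
print(robot.read_clock(), robot.hold_point_z, robot.read_tool_pos(), robot.read_tcp_rot(), robot.read_gripper_width())
for n in ["scene","top","wrist"]:
    im=robot.get_image(n); cv2.imwrite(f"pics/{n}0.png",im["pixels"]); np.savez(f"{n}0.npz",**im)
    print(n,im["intrinsics"],im.get("T",im.get("mount")))
E
```

```text
pics
0.0 0.1547 [ 0.12370552 -0.53573821  0.40378442] [-1.28650254e-04 -1.13103775e-01  9.93582726e-01  9.41649024e-04] 0.08547725993317587
scene [[506.32091604   0.         278.44941153]
 [  0.         506.32091604 208.16486287]
 [  0.           0.           1.        ]] [[ 0.86923448 -0.26552264  0.41704814 -0.09663047]
 [-0.49439527 -0.46311323  0.73559463 -1.11404853]
 [-0.00217652 -0.84559084 -0.53382712  0.73553873]
 [ 0.          0.          0.          1.        ]]
top [[500.55751569   0.         268.6749205 ]
 [  0.         500.55751569 209.34130506]
 [  0.           0.           1.        ]] [[ 0.02240956 -0.99395184  0.10750603  0.28952801]
 [-0.99973676 -0.02280866 -0.00248404 -0.17680034]
 [ 0.00492109 -0.10742207 -0.99420133  1.13249333]
 [ 0.          0.          0.          1.        ]]
wrist [[340.37600043   0.         277.41529541]
 [  0.         340.37600043 212.82703201]
 [  0.           0.           1.        ]] [[-3.77761496e-04 -9.65295302e-01 -2.61160559e-01  6.57565235e-02]
 [ 9.99999889e-01 -4.37768718e-04  1.71598010e-04  3.37495946e-04]
 [-2.79970676e-04 -2.61160466e-01  9.65295360e-01  3.22552552e-02]
 [ 0.00000000e+00  0.00000000e+00  0.00000000e+00  1.00000000e+00]]
```

View pics/scene0.png

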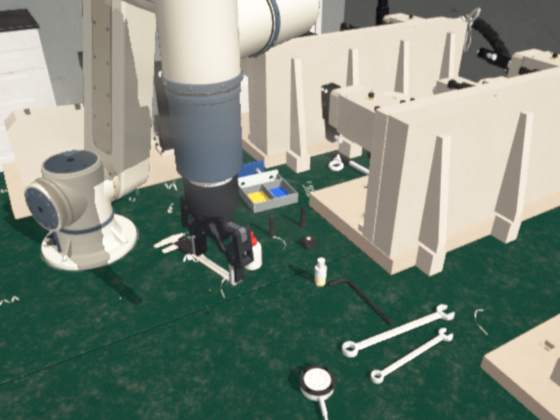

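View pics/top0.png

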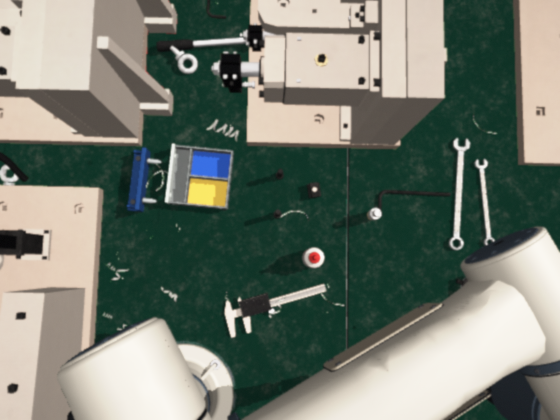

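View pics/wrist0.png

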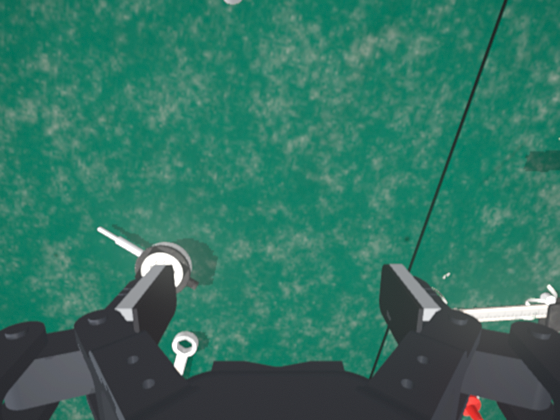

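The top view shows the dock at about (140,178) with pins to about x=160. The tray is at (170–232, 145–208) with blue floor (210,163) and yellow floor (208,192). The small black parts are at (280,176), (277,214) and (314,190), with the coupler at (375,213). Next I'll zoom in.

```bash
python3 - <<'E'
import cv2
im=cv2.imread("pics/top0.png")
cv2.imwrite("pics/topz1.png",cv2.resize(im[135:225,120:250],None,fx=6,fy=6,interpolation=cv2.INTER_CUBIC))
cv2.imwrite("pics/topz2.png",cv2.resize(im[160:240,260:390],None,fx=6,fy=6,interpolation=cv2.INTER_CUBIC))
im=cv2.imread("pics/scene0.png")
cv2.imwrite("pics/scz.png",cv2.resize(im[150:290,220:350],None,fx=4,fy=4,interpolation=cv2.INTER_CUBIC))
E
```

```text
(no output)
```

View pics/topz1.png

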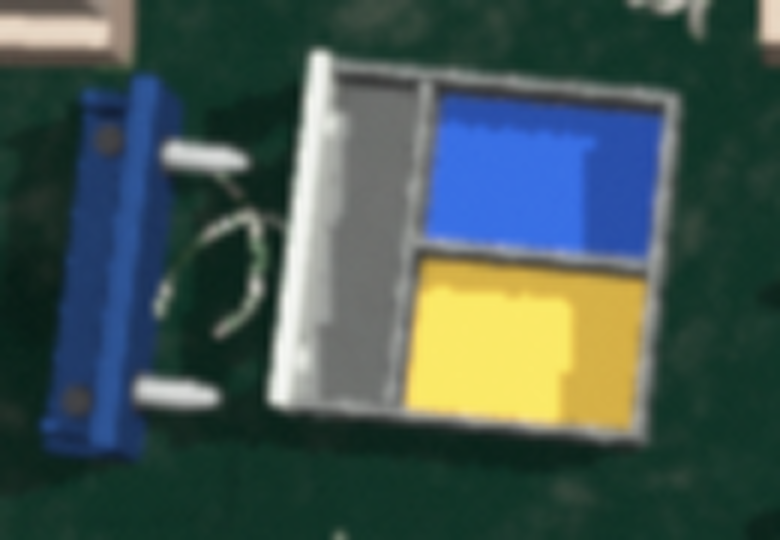

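View pics/topz2.png

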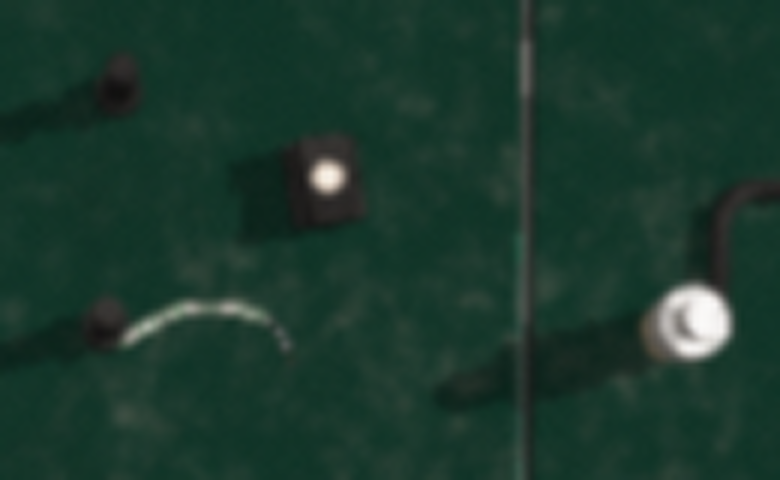

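View pics/scz.png

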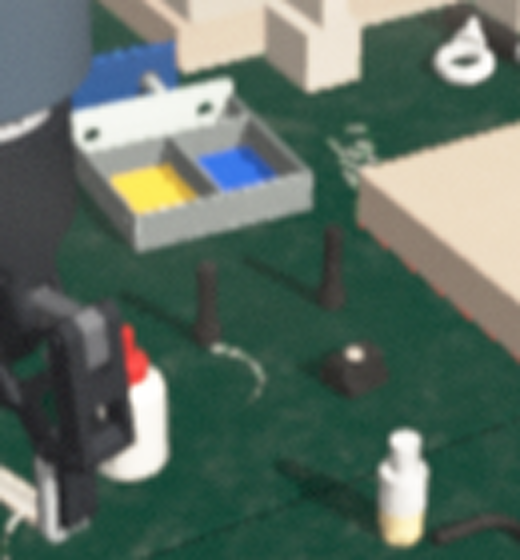

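```bash
cat > h.py <<'E'
import numpy as np, cv2
from scipy.spatial.transform import Rotation as Rn
def ray(K,T,uv,z):
    uv=np.atleast_2d(np.asarray(uv,float)); d=np.c_[(uv-[K[0,2],K[1,2]])/K[0,0],np.ones(len(uv))]@T[:3,:3].T
    s=(z-T[2,3])/d[:,2]; return T[:3,3]+s[:,None]*d
def quat(a):  # jaw (tool y) direction at world angle a, tool down
    R=np.array([[-np.sin(a),np.cos(a),0],[np.cos(a),np.sin(a),0],[0,0,-1]]).T
    q=Rn.from_matrix(R).as_quat(); return q[[3,0,1,2]]
def tcpT(p,q):
    T=np.eye(4); T[:3,:3]=Rn.from_quat([q[1],q[2],q[3],q[0]]).as_matrix(); T[:3,3]=p; return T
def shot(robot,name,fn):
    T0=tcpT(robot.read_tool_pos(),robot.read_tcp_rot()); im=robot.get_image(name)
    T=im["T"] if name!="wrist" else T0@im["mount"]
    cv2.imwrite(f"pics/{fn}.png",im["pixels"]); np.savez(f"{fn}.npz",pixels=im["pixels"],depth=im["depth"],K=im["intrinsics"],T=T)
    return im["pixels"],im["depth"],im["intrinsics"],T
E
python3 - <<'E'
from h import *
d=np.load("top0.npz");K=d["intrinsics"];T=d["T"];D=d["depth"]
def full(u,v): return [u/6+120,v/6+135]
f=lambda n,u,v,z: print(n,ray(K,T,[full(u,v)],z)[0].round(4))
f("pinR",245,160,.018);f("pinL",217,398,.018)
for n,u,v,z in [("pl+",320,52,.036),("pl-",278,408,.036),("re+",678,95,.028),("re-",645,438,.028)]: f(n,u,v,z)
g=lambda n,u,v,z: print(n,ray(K,T,[[u/6+260,v/6+160]],z)[0].round(4))
g("s1foot",123,100,.0);g("s1top",120,70,.057);g("s2foot",108,340,0);g("tnut",326,177,.025);g("coupler",692,322,.065)
for (u,v) in [(205,165),(205,193),(280,140),(320,140),(120,130),(160,95),(300,120),(380,100),(315,258)]: 
  z=D[v,u];p=T@np.r_[(np.array([u,v])-K[:2,2])/K[0,0]*z,z,1];print(u,v,p[:3].round(3))
from cell import robot
for a in (0,np.pi):
  for p in ([.36,-.07,.4],[.36,-.07,.18]): print(a,p,robot.solve_ik(p,quat(a)))
E
```

```text
pinR [0.5128 0.0665 0.018 ]
pinL [0.4223 0.0729 0.018 ]
pl+ [0.5507 0.0366 0.036 ]
pl- [0.417  0.0463 0.036 ]
re+ [ 0.5393 -0.0965  0.028 ]
re- [ 0.4099 -0.0881  0.028 ]
s1foot [ 0.4879 -0.205   0.    ]
s1top [ 0.4889 -0.2023  0.057 ]
s2foot [ 0.3957 -0.2012  0.    ]
tnut [ 0.4562 -0.2806  0.025 ]
coupler [ 0.4009 -0.4084  0.065 ]
205 165 [ 0.51  -0.032  0.003]
205 193 [ 0.446 -0.034  0.004]
280 140 [ 0.565 -0.201  0.036]
320 140 [ 0.567 -0.291  0.036]
120 130 [0.56  0.135 0.109]
160 95 [0.639 0.056 0.104]
300 120 [ 0.612 -0.246  0.033]
380 100 [ 0.56  -0.357  0.338]
315 258 [ 0.303 -0.278  0.089]
0 [0.36, -0.07, 0.4] [ 0.24250382 -0.11692943 -0.30934312  0.         -1.37838264  2.89908883]
0 [0.36, -0.07, 0.18] [ 0.24250382  0.12101043 -0.71131911  0.         -0.73846679  2.89908883]
3.141592653589793 [0.36, -0.07, 0.4] [ 0.24250382 -0.11692943 -0.30934312  0.         -1.37838264 -0.24250382]
3.141592653589793 [0.36, -0.07, 0.18] [ 0.24250382  0.12101043 -0.71131911  0.         -0.73846679 -0.24250382]
```

```bash
python3 - <<'E'
from h import *
d=np.load("top0.npz");K=d["intrinsics"];T=d["T"];D=d["depth"]
v,u=np.mgrid[:420,:560]; P=np.stack([(u-K[0,2])/K[0,0]*D,(v-K[1,2])/K[1,1]*D,D,np.ones_like(D)],-1)@T.T
z=P[...,2]
for y0 in np.arange(-.6,.35,.05):
  m=(P[...,1]>=y0)&(P[...,1]<y0+.05)&(P[...,0]>.3)&(v<225)&(D>0)
  r=[]
  for h in (.02,.06,.15,.25,.35):
    q=m&(z>h); r.append((round(float(P[...,0][q].min()),3)if q.any() else None))
  print(round(y0,2),r,round(float(z[m].max()),3))
E
```

```text
-0.6 [None, None, None, None, None] 0.011
-0.55 [None, None, None, None, None] 0.011
-0.5 [0.558, 0.558, 0.558, 0.559, 0.559] 0.36
-0.45 [0.391, 0.398, 0.558, 0.558, 0.559] 0.361
-0.4 [0.403, 0.558, 0.558, 0.558, 0.559] 0.361
-0.35 [0.558, 0.564, 0.573, 0.573, None] 0.349
-0.3 [0.442, 0.578, 0.578, 0.578, None] 0.349
-0.25 [0.395, 0.488, 0.578, 0.578, None] 0.339
-0.2 [0.395, 0.579, 0.579, 0.579, None] 0.338
-0.15 [0.558, 0.6, 0.6, 0.6, None] 0.325
-0.1 [0.41, 0.601, 0.601, 0.601, None] 0.324
-0.05 [0.413, None, None, None, None] 0.031
0.0 [0.417, 0.642, None, None, None] 0.073
0.05 [0.42, 0.637, 0.637, 0.637, None] 0.336
0.1 [0.4, 0.557, 0.558, 0.558, 0.559] 0.359
0.15 [0.37, 0.558, 0.558, 0.558, 0.559] 0.359
0.2 [0.366, 0.559, 0.559, 0.559, 0.559] 0.356
0.25 [0.365, 0.565, 0.581, 0.581, None] 0.348
0.3 [0.364, 0.443, 0.466, 0.582, None] 0.272
```

```bash
python3 - <<'E'
from h import *
from cell import robot
robot.move_pose([.36,-.25,.40],quat(np.pi-.07))
shot(robot,"wrist","w1")
robot.move_pose([.475,.036,.38],quat(np.pi-.07))
shot(robot,"wrist","w2"); print(robot.read_clock(),robot.read_joint_pos(),robot.read_tool_pos())
E
```

```text
2.8167 [ 4.03601075e-01  1.18250666e-01 -1.24737285e-01  2.61341533e-04
 -1.32772968e+00 -4.75157805e-01] [0.47494199 0.03487985 0.38016885]
```

View pics/w1.png

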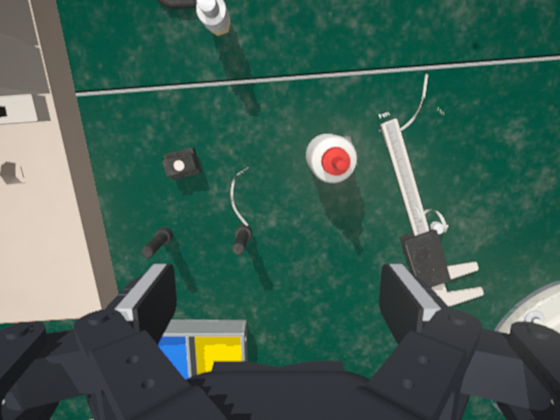

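View pics/w2.png

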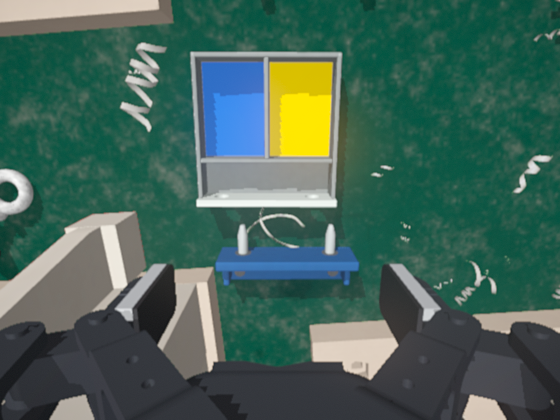

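w1 shows the screws' feet near (165,235) and (243,232), the T-nut at (181,164) and the coupler at (212,12). w2 shows the tray (192–340, 52–207) and the dock pins with tips near (242,227) and (331,226).

```bash
python3 - <<'E'
import cv2
im=cv2.imread("pics/w2.png")
cv2.imwrite("pics/w2a.png",cv2.resize(im[185:285,190:375],None,fx=4.2,fy=4.2,interpolation=cv2.INTER_CUBIC))
cv2.imwrite("pics/w2b.png",cv2.resize(im[45:215,185:350],None,fx=3.5,fy=3.5,interpolation=cv2.INTER_CUBIC))
im=cv2.imread("pics/w1.png")
cv2.imwrite("pics/w1a.png",cv2.resize(im[130:270,130:270],None,fx=4.2,fy=4.2,interpolation=cv2.INTER_CUBIC))
E
```

```text
(no output)
```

View pics/w2a.png

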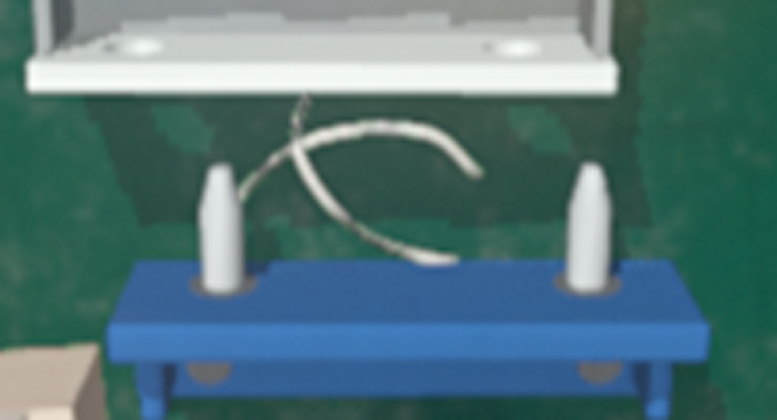

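View pics/w2b.png

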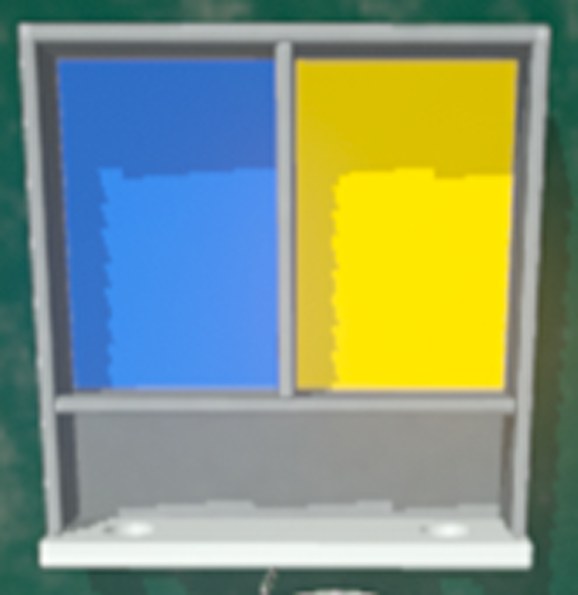

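View pics/w1a.png

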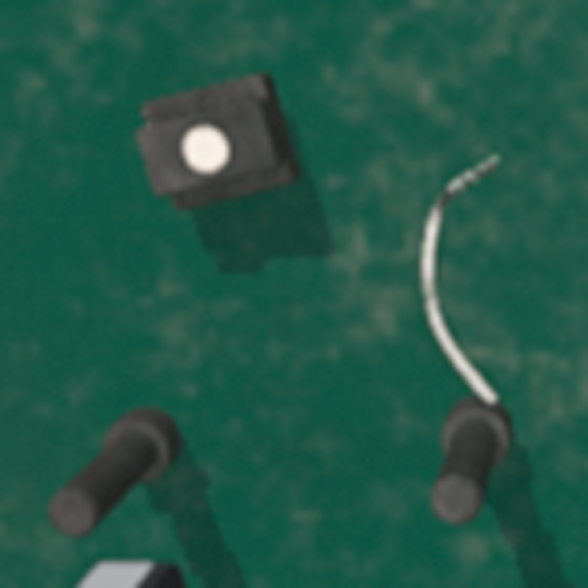

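```bash
python3 - <<'E'
from h import *
d=np.load("w2.npz");K=d["K"];T=d["T"]
def a(u,v,z): return ray(K,T,[[190+(u+.5)/4.2-.5,185+(v+.5)/4.2-.5]],z)[0][:2]
def b(u,v,z): return ray(K,T,[[185+(u+.5)/3.5-.5,45+(v+.5)/3.5-.5]],z)[0][:2]
def rep(n,p,q): 
    e=q-p; print(n,p.round(4),q.round(4),"len",np.hypot(*e).round(4),"ang",np.arctan2(e[1],e[0]).round(4),"mid",((p+q)/2).round(4))
rep("tips",a(591,165,.018),a(222,165,.018))
rep("base",a(588,292,.018),a(222,292,.018))
rep("pinaxR",a(222,292,.018),a(222,165,.018));rep("pinaxL",a(588,292,.018),a(591,165,.018))
rep("dockedge",a(708,323,.044),a(110,323,.044))
rep("plate",a(616,92,.036),a(28,94,.036))
rep("plate2",b(532,569,.036),b(41,569,.036))
rep("rear",b(550,25,.028),b(20,25,.028))
rep("cross",b(515,404,.028),b(55,404,.028))
rep("div",b(285,42,.028),b(287,404,.028))
d=np.load("w1.npz");K=d["K"];T=d["T"]
def c(u,v,z): return ray(K,T,[[130+(u+.5)/4.2-.5,130+(v+.5)/4.2-.5]],z)[0].round(4)
print("s1",c(73,513,.057),c(142,448,.012),"s2",c(457,501,.057),c(478,438,.012))
print("tnut ridge",[c(*p,.02)[:2] for p in [(138,135),(265,98),(282,165),(157,193)]],c(205,150,.02))
E
```

```text
tips [0.4242 0.074 ] [0.513  0.0677] len 0.089 ang -0.0711 mid [0.4686 0.0708]
base [0.426  0.1067] [0.5162 0.1003] len 0.0904 ang -0.071 mid [0.4711 0.1035]
pinaxR [0.5162 0.1003] [0.513  0.0677] len 0.0328 ang -1.6689 mid [0.5146 0.084 ]
pinaxL [0.426  0.1067] [0.4242 0.074 ] len 0.0328 ang -1.6242 mid [0.4251 0.0904]
dockedge [0.4023 0.1055] [0.5389 0.0958] len 0.1369 ang -0.0709 mid [0.4706 0.1006]
plate [0.4206 0.0516] [0.5525 0.0426] len 0.1322 ang -0.0676 mid [0.4866 0.0471]
plate2 [0.4203 0.0522] [0.5525 0.0428] len 0.1326 ang -0.0711 mid [0.4864 0.0475]
rear [ 0.411  -0.0837] [ 0.5414 -0.0931] len 0.1307 ang -0.0715 mid [ 0.4762 -0.0884]
cross [0.4223 0.0086] [ 5.448e-01 -1.000e-04] len 0.1228 ang -0.0712 mid [0.4836 0.0042]
div [ 0.4765 -0.0846] [0.483  0.0043] len 0.0891 ang 1.4968 mid [ 0.4797 -0.0401]
s1 [ 0.4911 -0.202   0.057 ] [ 0.4896 -0.2023  0.012 ] s2 [ 0.4018 -0.1985  0.057 ] [ 0.4013 -0.1987  0.012 ]
tnut ridge [array([ 0.4748, -0.2842]), array([ 0.4429, -0.2908]), array([ 0.441 , -0.2745]), array([ 0.4724, -0.2699])] [ 0.4592 -0.2794  0.02  ]
```

```bash
python3 - <<'E'
from h import *
from cell import robot
th=-.071; q=quat(np.pi+th); X=np.array([np.cos(th),np.sin(th),0]);Y=np.array([-np.sin(th),np.cos(th),0])
p=np.array([.4807,-.0305,.183])
robot.grip(.05)
robot.move_pose(p+[0,0,.06],q); robot.line_to(p,q,rate=.1)
print("pos",robot.read_tool_pos(),"F",robot.read_force().round(1) if hasattr(robot.read_force(),'round') else robot.read_force())
robot.grip(0.0); print("w",robot.read_gripper_width(),robot.read_force(),robot.read_clock())
p1=p-X*.0195; robot.line_to(p1,q,rate=.06); robot.wait(.1); print("F lat",robot.read_force())
p2=p1+Y*.018; robot.line_to(p2,q,rate=.08); robot.wait(.1); print("F",robot.read_force(),robot.read_tool_pos()-p2,robot.read_clock())
shot(robot,"wrist","w3"); shot(robot,"top","t3"); 
E
```

```text
pos [ 0.48125353 -0.03019094  0.18389888] F [-0.1  1.   0.7]
w 0.0023942228601648878 [-1.39291814  0.14010331  6.4126577 ] 5.15
F lat [-0.65990041  1.73409478  8.29984479]
F [-1.75560958 -0.56125413  9.52180295] [-0.00022001 -0.0002973   0.00053114] 6.2
```

```bash
python3 - <<'E'
import cv2
im=cv2.imread("pics/t3.png")
cv2.imwrite("pics/t3z.png",cv2.resize(im[135:225,120:250],None,fx=6,fy=6,interpolation=cv2.INTER_CUBIC))
E
```

```text
(no output)
```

View pics/w3.png

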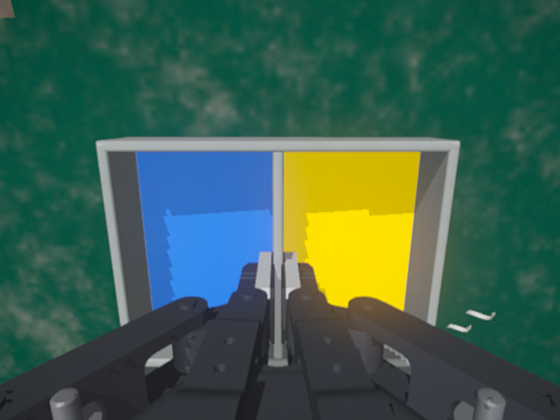

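View pics/t3z.png

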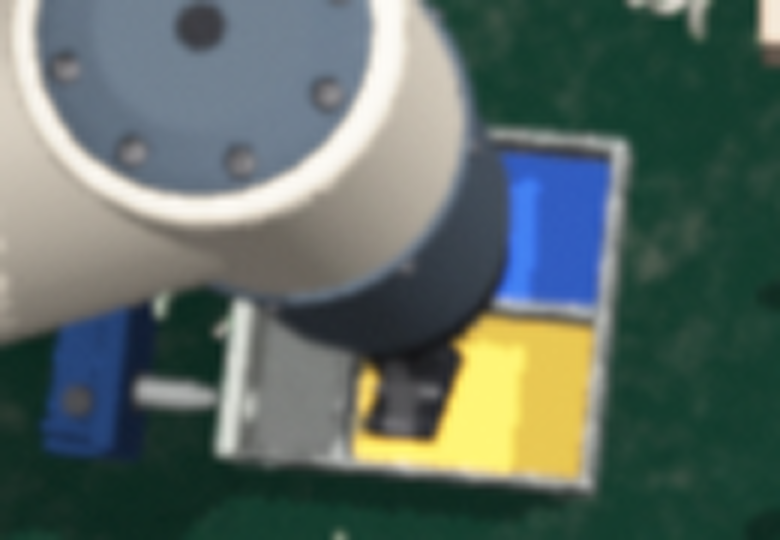

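The pins and holes line up to about 1 mm in the top view: plate corner at (220,458) and pin at (215,398), which is about 22 mm apart against the ideal 21 mm. I'll push on with force checks.

```bash
python3 - <<'E'
from h import *
from cell import robot
th=-.071; q=quat(np.pi+th); X=np.array([np.cos(th),np.sin(th),0]);Y=np.array([-np.sin(th),np.cos(th),0])
p=np.array([.4807,-.0305,.183])-X*.0195
for s in [.026,.032,.038,.044,.048,.050]:
    robot.line_to(p+Y*s,q,rate=.07); F=np.array(robot.read_force()); print(s,F.round(1),(robot.read_tool_pos()-p-Y*s).round(4))
    if abs(F[0])>40 or F[1]<-25: break
s0=s
while s<s0+.008 and F[1]>-20:
    s+=.001; robot.line_to(p+Y*s,q,rate=.05); F=np.array(robot.read_force()); print(round(s,3),F.round(1),(robot.read_tool_pos()-p-Y*s).round(4))
print(robot.read_clock(),robot.read_gripper_width())
shot(robot,"wrist","w4")
E
```

```text
0.026 [ 0.5 -3.4  9.9] [-0.0003 -0.0006  0.0005]
0.032 [-2.4 -4.2  9.8] [-0.0004 -0.0007  0.0005]
0.038 [-1.7 -4.9  9.8] [-0.0004 -0.0008  0.0005]
0.044 [-2.1 -4.9 10. ] [-0.0004 -0.0009  0.0005]
0.048 [-1.9 -5.6  9.6] [-0.0004 -0.0011  0.0005]
0.05 [-0.4 -8.   9.1] [-0.0005 -0.0013  0.0005]
0.051 [-0.2 -8.8 10.3] [-0.0005 -0.0014  0.0005]
0.052 [-1.1 -7.6 10.3] [-0.0005 -0.0015  0.0005]
0.053 [-0.4 -8.3 10.8] [-0.0005 -0.0015  0.0005]
0.054 [-0.6 -8.9 10.4] [-0.0005 -0.0015  0.0005]
0.055 [-0.7 -9.9  9.4] [-0.0005 -0.0015  0.0005]
0.056 [-2.1 -8.6  9.6] [-0.0005 -0.0015  0.0005]
0.057 [  0.9 -13.1   9.5] [-0.0004 -0.0021  0.0005]
0.058 [  1.7 -17.7   9.2] [-0.0004 -0.0028  0.0005]
9.8167 0.0022325581320674086
```

```bash
python3 - <<'E'
from h import *
from cell import robot
robot.grip(.04)
p=np.array(robot.read_tool_pos()); robot.line_to(p+[0,0,.05],rate=.2)
robot.move_pose([.465,.03,.36],quat(np.pi-.071))
shot(robot,"wrist","w5"); print(robot.read_clock())
im=cv2.imread("pics/w5.png"); cv2.imwrite("pics/w5a.png",cv2.resize(im[60:310,160:400],None,fx=2.4,fy=2.4,interpolation=cv2.INTER_CUBIC))
E
```

```text
11.3417
```

View pics/w5a.png

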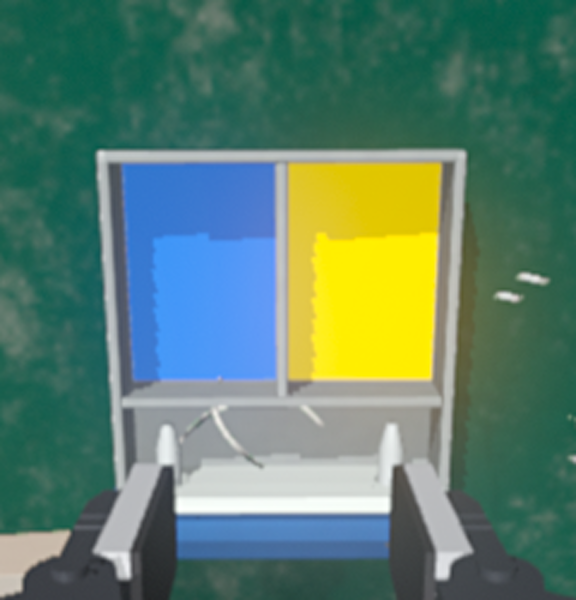

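```bash
python3 - <<'E'
from h import *
d=np.load("w5.npz");K=d["K"];T=d["T"]
def b(u,v,z): return ray(K,T,[[160+(u+.5)/2.4-.5,60+(v+.5)/2.4-.5]],z)[0][:2]
def rep(n,p,q): 
    e=q-p; print(n,p.round(4),q.round(4),"len",np.hypot(*e).round(4),"ang",np.arctan2(e[1],e[0]).round(4),"mid",((p+q)/2).round(4))
rep("tips",b(391,426,.018),b(167,428,.018))
rep("rear",b(466,152,.028),b(97,152,.028))
rep("cross",b(440,401,.028),b(124,401,.028))
rep("div",b(282,155,.028),b(283,401,.028))
rep("plateedge",b(390,514,.036),b(180,514,.036)); rep("dockbackedge",b(388,543,.044),b(180,543,.044));rep("dockfrontedge",b(388,520,.044),b(180,520,.044))
E
```

```text
tips [0.4244 0.0756] [0.5138 0.0701] len 0.0896 ang -0.0621 mid [0.4691 0.0728]
rear [ 0.3952 -0.0286] [ 0.5256 -0.0379] len 0.1307 ang -0.0715 mid [ 0.4604 -0.0333]
cross [0.4064 0.0632] [0.5273 0.0546] len 0.1213 ang -0.0715 mid [0.4669 0.0589]
div [ 0.4603 -0.0322] [0.4665 0.0589] len 0.0914 ang 1.5033 mid [0.4634 0.0133]
plateedge [0.4281 0.1052] [0.5095 0.0994] len 0.0815 ang -0.0715 mid [0.4688 0.1023]
dockbackedge [0.4302 0.1134] [0.5094 0.1077] len 0.0793 ang -0.0715 mid [0.4698 0.1105]
dockfrontedge [0.4299 0.1038] [0.5084 0.0982] len 0.0787 ang -0.0715 mid [0.4691 0.101 ]
```

The tray is docked: the rear wall to pin-tip distance measures 106 mm against 106 expected, and the sideways offset is about 1 mm. Next is the first screw.

```bash
cat >> h.py <<'E'
th=-.0715; X=np.array([np.cos(th),np.sin(th),0]);Y=np.array([-np.sin(th),np.cos(th),0]); O=np.array([.4652,.0345,0]); Q=quat(np.pi+th)
E
python3 - <<'E'
from h import *
from cell import robot
G=robot.hold_point_z; p=np.array([.4903,-.202,.046+G])
robot.move_pose(p+[0,0,.06],Q); robot.line_to(p,Q,rate=.15); print(robot.read_force(),robot.read_tool_pos()-p)
robot.grip(0.0); print("w",robot.read_gripper_width(),robot.read_force())
robot.line_to(p+[0,0,.07],Q,rate=.2); print("w",robot.read_gripper_width(),robot.read_clock())
shot(robot,"wrist","w6")
E
```

```text
[-0.17824424 -0.74204921  0.80609639] [0.0007024  0.00059815 0.00101365]
w 0.011808305551032065 [-0.29664519  0.69973588  5.92031338]
w 0.011671407234351346 13.7417
```

View pics/w6.png

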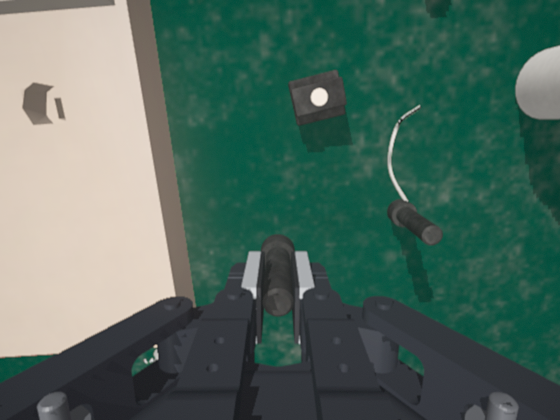

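The screw is held between the pads, with its head at (278,245). The second screw is at (400,212)–(430,235) and the T-nut at (320,97). Now I'll place it.

```bash
python3 - <<'E'
from h import *
d=np.load("w6.npz");K=d["K"];T=d["T"]
print("s2 top",ray(K,T,[[431,234]],.057),"head",ray(K,T,[[400,212]],.012),"nut",ray(K,T,[[319,97]],.02))
from cell import robot
G=robot.hold_point_z
def go(t): 
    p=O+t[0]*X+t[1]*Y+[0,0,G+.046+.005]; robot.move_pose(p+[0,0,.06],Q); robot.line_to(p,Q,rate=.12); robot.wait(.1); print(robot.read_force(),robot.read_tool_pos()-p,robot.read_gripper_width()); robot.grip(.045); robot.line_to(p+[0,0,.06],Q,rate=.25)
go((.032,-.042))
print(robot.read_clock())
p=np.array([.4015,-.1986,.046+G]); robot.move_pose(p+[0,0,.10],Q)
shot(robot,"wrist","w7"); shot(robot,"top","t7")
E
```

```text
s2 top [[ 0.40386777 -0.19965186  0.057     ]] head [[ 0.40572612 -0.20052752  0.012     ]] nut [[ 0.45930103 -0.27927797  0.02      ]]
[-0.27270428  0.84522726 -0.39861267] [ 7.39697728e-05 -6.05120913e-04 -1.75025017e-04] 0.011715073984361802
16.1417
```

View pics/w7.png

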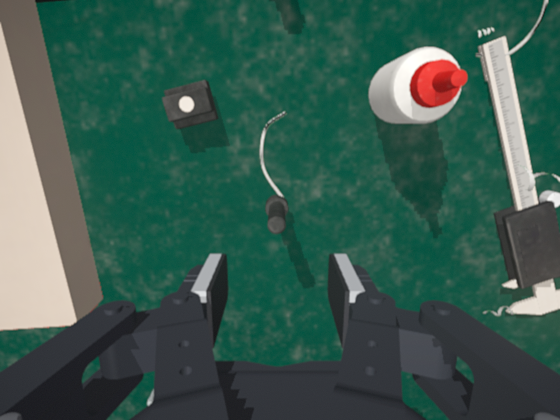

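View pics/t7.png

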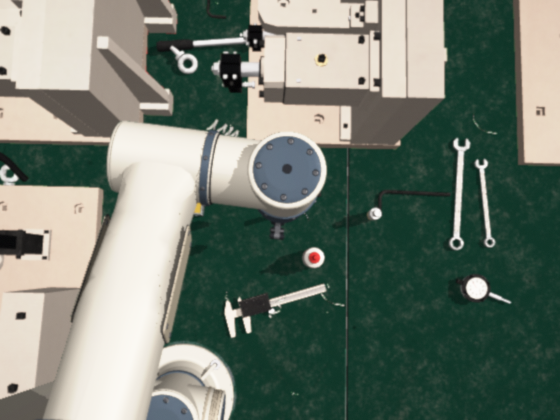

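The second screw stands at (277,203–227), centred between the jaws, with the T-nut at (188,104). I'll measure it, grasp it and place it.

```bash
python3 - <<'E'
from h import *
d=np.load("w7.npz");K=d["K"];T=d["T"]
t=ray(K,T,[[277,226]],.057)[0]; hd=ray(K,T,[[276,205]],.012)[0]; print("top",t,"head",hd)
print("nut",ray(K,T,[[187,104]],.02))
from cell import robot
G=robot.hold_point_z; c=(t+hd)/2
assert np.hypot(*(c[:2]-[.4025,-.199]))<.008
p=np.array([c[0],c[1],.046+G]); 
robot.line_to(p,Q,rate=.2); robot.grip(0.0); print("w",robot.read_gripper_width()); 
robot.line_to(p+[0,0,.07],Q,rate=.25); print("w",robot.read_gripper_width())
def go(t): 
    p=O+t[0]*X+t[1]*Y+[0,0,G+.046+.005]; robot.move_pose(p+[0,0,.06],Q); shot(robot,"wrist","w8"); robot.line_to(p,Q,rate=.12); robot.wait(.1); print(robot.read_force(),robot.read_gripper_width()); robot.grip(.045); robot.line_to(p+[0,0,.06],Q,rate=.25)
go((.032,-.002)); print(robot.read_clock())
shot(robot,"wrist","w9")
E
```

```text
top [ 0.40160648 -0.19799098  0.057     ] head [ 0.40219988 -0.20098876  0.012     ]
nut [[ 0.45832942 -0.2793748   0.02      ]]
w 0.01156943063456646
w 0.012008087532472466
[-0.41363555  0.99439684 -1.10399566] 0.012016744545432494
21.1583
```

View pics/w8.png

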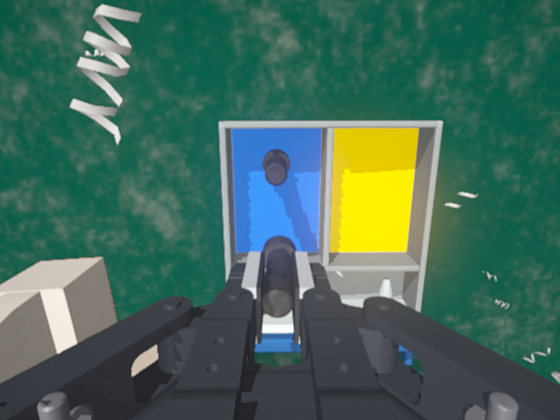

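View pics/w9.png

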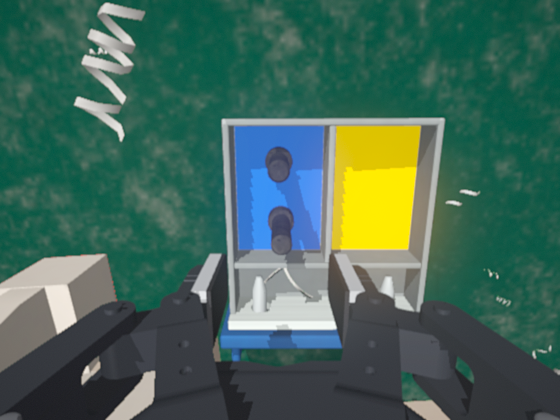

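Both screws stand in the blue compartment at (279,165) and (281,230). Now I'll measure the T-nut angle from w7.

```bash
python3 - <<'E'
from h import *
d=np.load("w7.npz");K=d["K"];T=d["T"];im=d["pixels"]
c=im[70:140,150:230]; cv2.imwrite("pics/w7n.png",cv2.resize(c,None,fx=7,fy=7,interpolation=cv2.INTER_CUBIC))
from cell import robot
for a in (np.pi/2+th,-np.pi/2+th): print(robot.solve_ik(O-.032*X-.02*Y+[0,0,.18],quat(a)))
print(robot.solve_ik([.4587,-.2794,.175],quat(np.pi+.17)))
E
```

```text
[ 0.40429855  0.23739895 -0.55574789  0.         -0.77764948 -2.04659488]
[ 0.40429855  0.23739895 -0.55574789  0.         -0.77764948  1.09499778]
[-0.25550576  0.41547543 -0.29336124  0.         -0.86195966  0.42550576]
```

View pics/w7n.png

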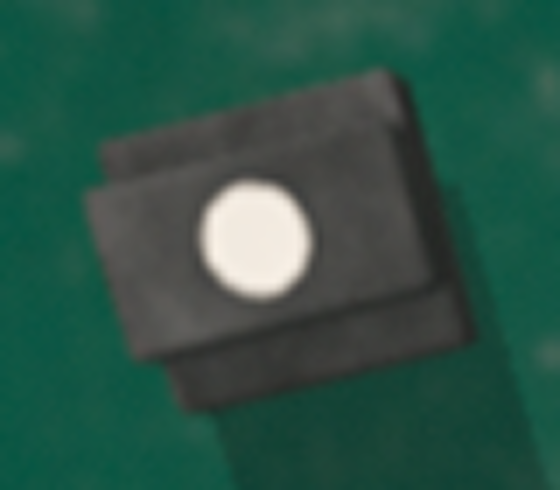

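```bash
python3 - <<'E'
from h import *
d=np.load("w7.npz");K=d["K"];T=d["T"]
f=lambda u,v,z: ray(K,T,[[150+(u+.5)/7-.5,70+(v+.5)/7-.5]],z)[0][:2]
C=[f(*p,.02) for p in [(88,193),(393,118),(436,282),(142,360)]]
e1=C[0]-C[1]; e2=C[3]-C[2]; a1=np.arctan2(e1[1],e1[0]); a2=np.arctan2(e2[1],e2[0]); ctr=np.mean(C,0)
print("len",np.hypot(*e1),np.hypot(*e2),"wid",np.hypot(*(C[0]-C[3])),"ang",a1,a2,"ctr",ctr)
a=(a1+a2)/2; assert abs(a-.17)<.12 and np.hypot(*(ctr-[.4587,-.2794]))<.006
from cell import robot
q=quat(np.pi+a); p=np.array([*ctr,.1755])
robot.grip(.055)
robot.move_pose(p+[0,0,.07],q); robot.line_to(p,q,rate=.15); print(robot.read_force(),robot.read_tool_pos()-p)
robot.grip(0.0); print("w",robot.read_gripper_width(),robot.read_force())
robot.line_to(p+[0,0,.08],q,rate=.2); print("w",robot.read_gripper_width(),robot.read_clock())
shot(robot,"wrist","w10")
E
```

```text
len 0.031249057357266984 0.03081084475558847 wid 0.016401481674643323 ang 0.15244312004079247 0.1734799203135506 ctr [ 0.4580705 -0.2795344]
[ 0.88418314 -0.4490254   0.16600094] [0.00069986 0.00032477 0.00068832]
w 0.03063717437086603 [-0.41958304  1.55961522  5.93751094]
w 0.030491287641982518 24.1583
```

View pics/w10.png

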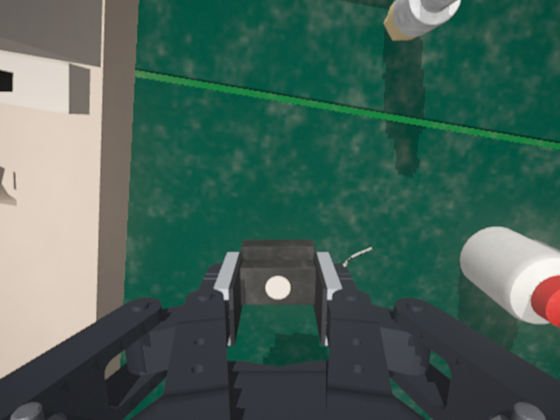

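The T-nut is held squarely at (278,275). I'll place it in the yellow compartment with the jaws along tray y.

```bash
python3 - <<'E'
from h import *
from cell import robot
q=quat(-np.pi/2+th); p=O-.032*X-.020*Y+[0,0,.1805]
robot.move_pose(p+[0,0,.08],q); print(robot.read_gripper_width()); shot(robot,"wrist","w11")
robot.line_to(p+[0,0,.03],q,rate=.15); F0=np.array(robot.read_force()); robot.line_to(p,q,rate=.06); robot.wait(.1); print(F0,robot.read_force(),robot.read_tool_pos()-p,robot.read_gripper_width())
robot.grip(.042); print(robot.read_gripper_width(),robot.read_force())
robot.line_to(p+[0,0,.10],q,rate=.2); 
robot.move_pose([.465,.03,.36],Q); shot(robot,"wrist","w12"); print(robot.read_clock())
E
```

```text
0.03074426057874521
[0.38272772 0.23326313 0.09615373] [ 0.65653278 -0.45007415 -1.3752554 ] [8.87615834e-05 4.20918362e-05 5.78454952e-05] 0.030748222761593825
0.042257335910292126 [-0.39955732 -0.93985105 -0.3140127 ]
29.0083
```

View pics/w12.png

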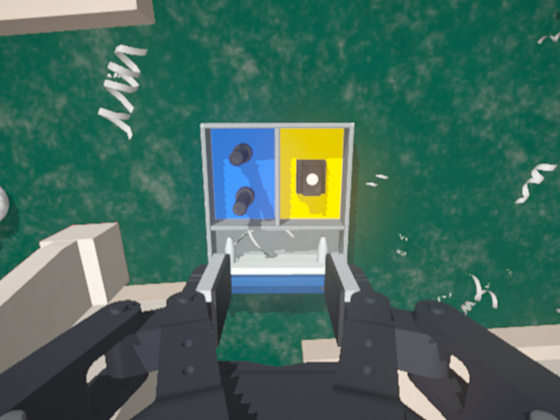

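The parts are in their compartments: screws at (241,154) and (244,200), nut at (311,178). The tray's rear edge is at row ~124, columns 201–353, against 123.3 and 200.4–354 when docked, so it hasn't moved. I'll check the bystanders once more and hand in.

```bash
python3 - <<'E'
from h import *
from cell import robot
a=cv2.imread("pics/top0.png").astype(int); b,_,_,_=shot(robot,"top","t13")
for n,s in {"coupler":np.s_[205:222,366:384],"bottle":np.s_[246:270,302:326],"key":np.s_[186:204,378:445]}.items(): print(n,np.abs(a[s]-b[s]).mean().round(2))
print(robot.read_force(),robot.read_clock()); robot.close_job()
E
```

```text
coupler 10.93
bottle 11.9
key 6.06
[-0.65872857  1.02133255  0.47787184] 29.0583
the job is handed in; nothing more can be done
```

```bash
python3 - <<'E'
import cv2,numpy as np
a=cv2.imread("pics/top0.png");b=cv2.imread("pics/t13.png")
cv2.imwrite("pics/cmp.png",np.vstack([cv2.resize(i[165:275,290:460],None,fx=2.6,fy=2.6) for i in (a,b)]))
E
```

```text
(no output)
```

View pics/cmp.png

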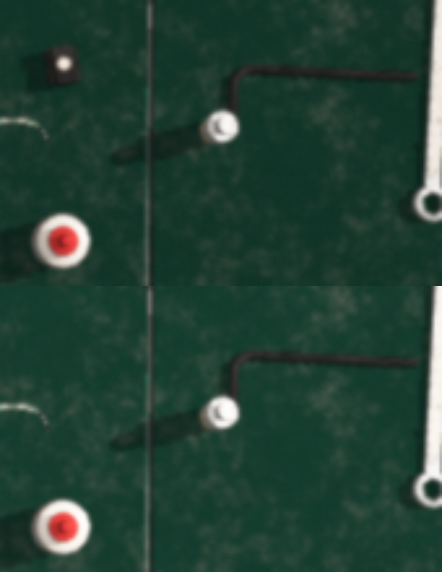

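The job is done and handed in at about 29 s of the 72 s allowed. The tray is docked, both screws are in the blue compartment, and the T-nut is in the yellow one.

- **Docking:** I gripped the tray's middle wall, shifted it 19.5 mm sideways and slid it onto the pins until it met the bracket at about 18 N. The rear wall then measured 106 mm from the pin tips (106 expected), about 1 mm off sideways. The last wrist picture, after all three placings, shows the tray unmoved to within about a pixel.
- **Parts:** The last wrist picture shows both screws standing in the blue compartment and the T-nut flat in the yellow one.
- **Bystanders:** Before hand-in, a pixel comparison of the start and end top views gave mean differences of 6 to 12 grey levels at the coupler, bottle and hex key. I handed in without looking into that. Viewing the two pictures side by side afterwards showed all three in the same places, with only the overall brightness changed.
- **Estimates that disagreed:** The first rough fix on the second screw was about 6 mm off in x from the wrist-camera one, so I remeasured it before grasping. The tray touched the bracket 3 to 4 mm later than measured. I think this was slight slip of the grip and lag in the arm, and the later picture agreed that the plate was flush.

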